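# Snap the cap back onto the dressing bottle

## Robot

A 7-joint arm with a two-finger parallel gripper is mounted at the origin on the work surface. World frame = base frame: x ahead of the robot, y to its left, z up, the work surface at z = 0. Lengths are in m, angles in rad, forces in N, time in s.
With the tool pointing down it reaches from about 0.425 to 0.925 m from the base axis. Payload 6.8 kg.
Tool frame: the origin (TCP) lies at the centre of the arm's flange, where the gripper is bolted on; the fingertips stand 173 mm ahead of it and the grasp point (between the pads) lies 155 mm ahead of it (r.hold_point_z is the distance from the TCP to the grasp point, in m); z points along the fingers, x is the direction in which the jaws open and shut, and the axes are right-handed (so a half turn about z gives the same grasp; the last joint's range is limited). The gripper opens to 85 mm and grips with 20 to 120 N. Pads are 22 mm wide; open, the fingers measure 114 mm over their backs; the gripper's body (76 mm by 85 mm) begins 54 mm behind the grasp point. The pads swing forward as they close: fully open they stand 13 mm farther back than shut.
Start: joints at [-1.227, 0.477, 0.022, 1.555, -0.011, 1.109, -0.083], TCP at [0.295, 0.607, 0.405] pointing down, gripper open.
Joint ranges: [-2.96, 2.96], [-0.34, 2.1], [-1.41, 1.46], [0.24, 2.44], [-1.37, 4.51], [0.17, 1.92], [-2.96, 2.96]. Speed limits (rad/s): [2.39, 2.39, 3.14, 3.14, 3.14, 3.14, 3.14].

## Interface

Orientations are given as a rotation vector (axis times angle).
In Python, from bench import r gives the robot as it stands.
- The arm moves only by the tool apply_moves, never from a script. Its arguments are lists of equal length, an entry for each row: "dp": the shift along the tool's x, y, z scaled (see below), a list of three; "twist": the turn, a rotation vector about the tool's x, y, z scaled (see below), a list of three; "jaw": the closure in counts, from 0 (fully open) to 255 (shut). In form: {"dp": [[x, y, z], ...], "twist": [[rx, ry, rz], ...], "jaw": [jaw, ...]}. A call has 1 to 20 rows; each row shifts and turns the pose as measured when the row begins, along the tool's axes as they then stand; what a row does not reach is not made up. The controller multiplies each number of a shift by 12 cm and each number of a turn by 120 degrees. A row lasts 1/10 s, in which the tool goes at most 50 mm and 8.59 degrees, less where a joint would pass 70% of its speed; a pose out of reach is approached as far as the arm can. A call with a number of a shift or a turn outside -1 to 1 is refused whole. A call with a gripper value outside its range is refused whole. The fingers move at their own pace and stop on an object; "grip_force" is the grip in N (left out, the last holds). Time passes only in rows, so rows that do not move let the fingers close. It gives the time, the measured TCP pose, the force and the opening at its end, in the units of the state.
- r.get_obs(): the state, without advancing time (a new reading comes with each control period).
- r.grab_frame(name): name is "scene" or "side" or "wrist"; returns a dict with "color" (480x640x3 uint8, red, green, blue), "z_map" (480x640 float32, m along the optical axis (not along the pixel's ray), 0 where there is no reading), "intrinsics" (3x3 intrinsics, pixels), "dist_coeffs" ([k1, k2, p1, p2, k3] as OpenCV has them; the pictures are not rectified), "R" (3x3) and "t" (3): a world point X has camera coordinates R X + t; the wrist camera has in their place "hand_eye" (4x4, takes a point from camera to tool coordinates, whose origin is the TCP and whose axes are the tool frame's). Camera axes: x right, y down, z forward; pixel columns grow to the right and rows downward; lengths in m; the calibration is good to about 2 mm. A picture is of the moment at which its call begins: read the wrist's pose just before it.
- r.hand_in(): hands the job in, once; it reports no verdict.
The state is a dict: "clock": time; "joints": joint angles; "qvel": joint speeds; "tau": joint torques, N m; "tcp_pos": TCP position; "orientation": TCP orientation; "contact_force": force on the tool from outside, world axes, zero at the start; "moment": the same for the moment, N m; "grip_width": finger opening in m.
Only numpy, scipy, OpenCV 4.12 (cv2) and the standard library are available. Lean on these libraries where they do the work, as an engineer would, in place of code of your own. Each camera call takes 0.05 s, during which the arm holds its last target.

## Task

Dinner is over: pick up the narrow snap cap lying on the table (not the wide jar lid), set it over the mouth of the green glass bottle and press it straight down until it clicks over the grey ring on the neck and sits fully home and level. Do not let up at the click: keep pressing steadily, without slamming the glass, and finish still pressing firmly down on the seated cap, with the bottle standing upright where it was. Leave the jar, its lid, the tumbler and the plate alone.

Things in the scene. Friction and masses are not known exactly. Their poses are not given: they have to be found in the camera images.
- cap: the snap cap: plain white fluted plastic, round, 50 mm across and 32 mm tall, about 28 g, lying mouth down on the table; flat roof on top, hollow underneath (28 mm deep, mouth 39 mm wide at an inner lip). Origin: centre of its lower edge; z points up through the roof; any yaw is the same. It may be gripped across its sides or pressed on its roof.
- cap_top (a point): centre of the cap's flat roof, 32 mm above its lower edge
- bottle: the bottle: green glass, standing loose on the table, 158 mm tall, about 0.75 kg. Body 80 mm across up to 80 mm height, then a shoulder narrowing to a straight neck 37 mm across from 117 mm upward; bevelled rim 32 mm across. Origin: centre of its underside, z up
- snap_ring (a point): centre of the springy grey silicone snap ring round the bottle's neck: 43 mm across, 9 mm thick, 136 mm above the bottle's underside. A cap set over the neck first rests loosely on this ring, its lower edge 140 mm and its roof 172 mm above the table, and centres itself if let go
- bottle_mouth (a point): centre of the rim, 158 mm above the bottle's underside. The cap needs a downward push of 8 to 15 N to pass the ring; then the resistance drops sharply (the click) and it runs on down until the rim stops it hard. Fully home: lower edge 130 mm, roof 162 mm above the table, 10 mm lower than before; it stays on by itself
- jar_lid: the jar's lid, to be left alone: the same plain white plastic, but a wide smooth disc, 76 mm across and 16 mm tall. Origin: centre of its underside. The cap and this lid lie either side of the bottle and may have changed places.
- jar: open clear glass jar, 72 mm across, 80 mm tall, to be left alone. Origin: centre of its underside
- tumbler: blue tumbler, 74 mm across, 85 mm tall, to be left alone. Origin: centre of its underside
- plate: dark blue side plate, 170 mm across, 18 mm tall, to be left alone. Origin: centre of its underside
There are look-alikes about, which are no part of the job. Leave any blue or red look-alike of the bottle alone.

How it is judged:
By the outcome, as a careful person would: the job done as asked, in the order asked, and still so for the second after the job is handed in, while the arm keeps its last pose, push and grip.
It also fails if it takes over 51 s, if anything falls off the work surface, if the arm or the gripper's body presses on something with over 40 N, if the wrist force passes 120 N, or if a joint passes its speed limit or range.

## Working session

There is one attempt and no reset: what is moved stays moved. The work goes in short steps, Python scripts to look and compute and a tool call to move; the robot and the scene stay as the last step left them, time stands still between calls to the robot, and variables do not carry over. Pictures are saved under pics/ and viewed, and the job is handed in when it is done.

Besides the shell and the picture viewer there is one more tool, called after "Emit:" by a JSON object that holds its "op" and its "data". apply_moves: Moves the arm, as the interface text tells. Shifts and turns lie within -1 to 1; 1 stands for 12 cm of shift or 120 degrees of turn. Its arguments: {"type":"object","properties":{"dp":{"type":"array"},"twist":{"type":"array"},"jaw":{"type":"array"},"grip_force":{"type":"number"}},"required":["dp","twist","jaw"]}

```bash
ls; mkdir -p pics; cat > h.py <<'E'
import numpy as np, cv2, pickle
from bench import r
def grab(n):
    o=r.get_obs(); f=r.grab_frame(n); f['obs']=o
    pickle.dump(f,open(f'{n}.pkl','wb'))
    return f
def load(n): return pickle.load(open(f'{n}.pkl','rb'))
def T(f):
    if 'R' in f: 
        R=np.array(f['R']);t=np.array(f['t']); return R.T, -R.T@t
    o=f['obs']; R=cv2.Rodrigues(np.array(o['orientation'],float))[0]; H=np.array(f['hand_eye'])
    return R@H[:3,:3], R@H[:3,3]+np.array(o['tcp_pos'])
def ray(f,u,v):
    p=cv2.undistortPoints(np.array([[[u,v]]],float),np.array(f['intrinsics']),np.array(f['dist_coeffs']))[0,0]
    return np.array([p[0],p[1],1.0])
def onplane(f,u,v,z):
    R,c=T(f); d=R@ray(f,u,v); return c+d*(z-c[2])/d[2]
def bydepth(f,u,v):
    R,c=T(f); return c+R@ray(f,u,v)*f['z_map'][int(v),int(u)]
E
python3 - <<'E'
from h import *
print(r.get_obs(), r.hold_point_z)
for n in ['scene','side']:
    f=grab(n); cv2.imwrite(f'pics/{n}0.png',f['color'][:,:,::-1]); print(n,T(f)[1],f['intrinsics'])
E
```

```text
pics
{'clock': 0.0, 'joints': array([-1.22708826,  0.47778547,  0.02233336,  1.5564556 , -0.01151135,
        1.10929348, -0.0830923 ]), 'qvel': array([ 3.61078886e-04,  5.90049123e-05,  2.41357069e-04,  1.05198095e-03,
       -2.02982283e-04, -1.67474760e-03,  1.43270973e-03]), 'tau': array([ 7.08012431e-04, -5.96465635e+01,  1.60831869e+00, -2.81184286e+01,
        1.25684054e-02,  9.32497031e-03,  3.00038948e-06]), 'tcp_pos': array([0.29456642, 0.60702492, 0.40373336]), 'orientation': array([ 2.66164729e+00,  1.66689876e+00, -2.30744366e-03]), 'contact_force': array([ 0.52750657, -0.28462939, -0.71417953]), 'moment': array([-0.06955276, -0.07827946, -0.00762414]), 'grip_width': 0.08542956134776117} 0.1547
scene [1.21864237 0.1286118  0.66575836] [[496.87352074   0.         327.71701438]
 [  0.         496.87352074 252.15328568]
 [  0.           0.           1.        ]]
side [ 0.24019588 -0.903989    0.72711149] [[560.96405219   0.         318.3098476 ]
 [  0.         560.96405219 239.91660481]
 [  0.           0.           1.        ]]
```

View pics/scene0.png

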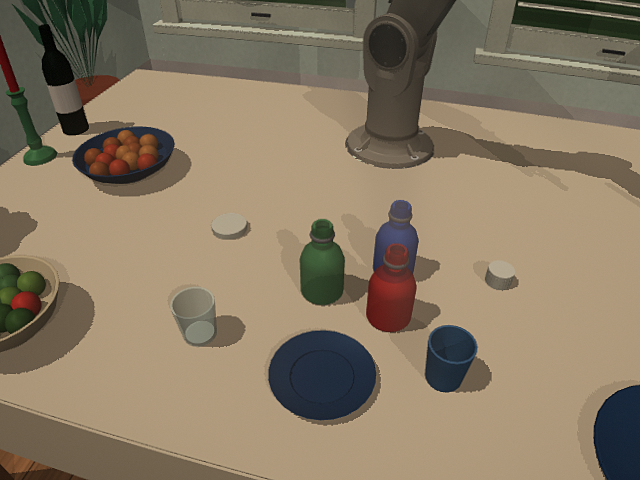

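View pics/side0.png

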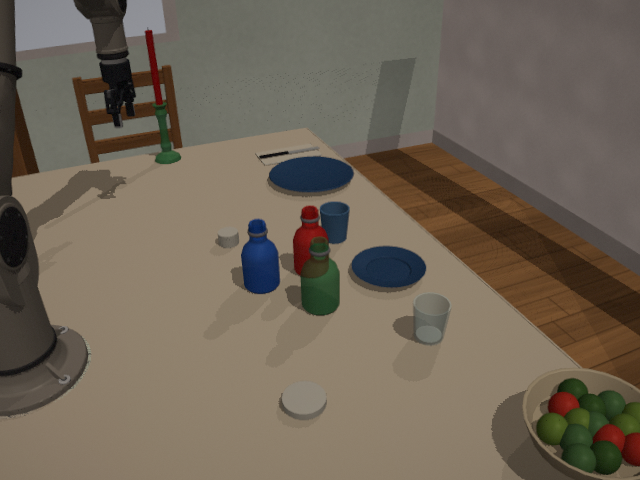

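The scene view shows two white discs: a wide flat one at (229,226), which is the jar lid, and a narrow taller one at (501,275), which should be the cap. The green bottle is at (322,262), with blue at (396,245) and red at (391,290) beside it. I'll enlarge these to confirm.

```bash
python3 - <<'E'
from h import *
f=load('scene');c=f['color'][:,:,::-1]
a=cv2.resize(c[250:300,470:530],None,fx=6,fy=6,interpolation=2)
b=cv2.resize(c[210:310,285:365],None,fx=4,fy=4,interpolation=2)
g=np.zeros((400,800,3),np.uint8); g[:300,:360]=a; g[:400,380:700]=b
cv2.imwrite('pics/crop1.png',g)
f=load('side');c=f['color'][:,:,::-1]
a=cv2.resize(c[220:255,210:250],None,fx=8,fy=8,interpolation=2)
b=cv2.resize(c[230:320,290:350],None,fx=5,fy=5,interpolation=2)
g=np.zeros((450,800,3),np.uint8); g[:280,:320]=a; g[:450,380:680]=b
cv2.imwrite('pics/crop2.png',g)
E
```

```text
(no output)
```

View pics/crop1.png

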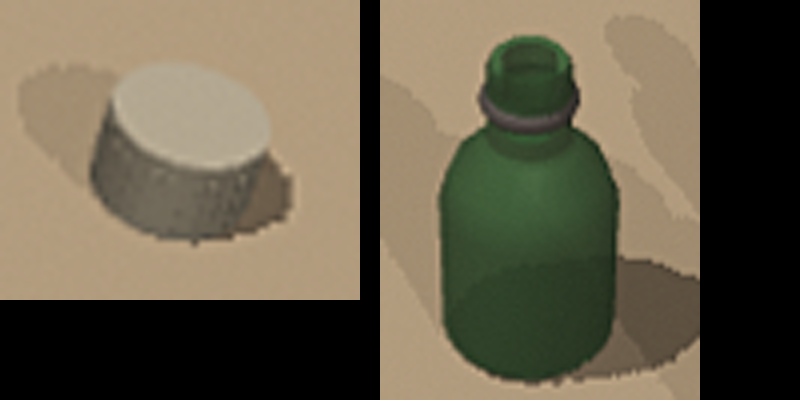

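View pics/crop2.png

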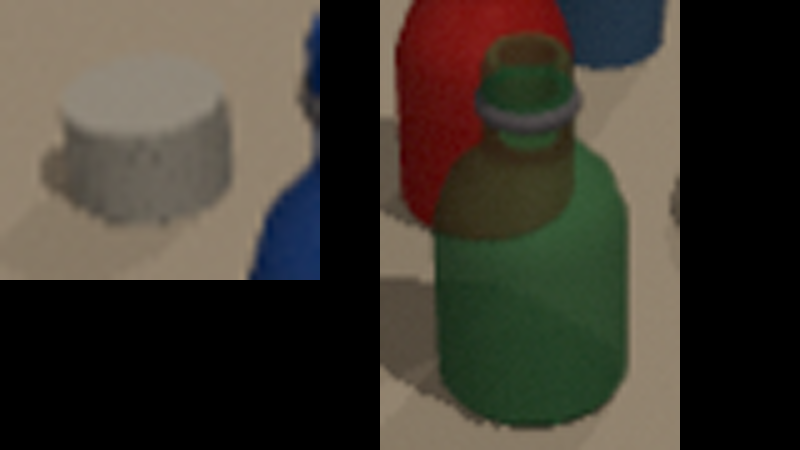

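```bash
python3 - <<'E'
from h import *
def tri(a,b):
    # midpoint of two rays
    A=np.zeros((3,3));B=np.zeros(3)
    for n,u,v in (a,b):
        R,c=T(load(n)); d=R@ray(load(n),u,v); d/=np.linalg.norm(d); P=np.eye(3)-np.outer(d,d); A+=P;B+=P@c
    return np.linalg.solve(A,B)
for nm,a,b,z in [('cap',('scene',501.8,269.3),('side',228,232),.032),('rim',('scene',322.3,225),('side',319.5,240.8),.158),('ring',('scene',322.3,235),('side',319.5,250.5),.136)]:
    print(nm,'tri',tri(a,b),'sc',onplane(load('scene'),*a[1:],z),'sd',onplane(load('side'),*b[1:],z))
f=load('scene')
for u,v,z in [(502,269,.032),(229,222,.016),(397,249,.158),(400,206,.158),(195,293,.08),(452,332,.085),(323,371,.01)]:
    print((u,v),onplane(f,u,v,z),bydepth(f,u,v))
o=r.get_obs();print(cv2.Rodrigues(o['orientation'])[0].round(3))
f=load('side');print(onplane(f,304,396,.016),bydepth(f,304,396))
E
```

```text
cap tri [0.47479506 0.28647626 0.03185903] sc [0.47273153 0.28760052 0.032     ] sd [0.47517304 0.28334077 0.032     ]
rim tri [ 0.58796648 -0.03628585  0.157689  ] sc [ 0.58672398 -0.03564622  0.158     ] sd [ 0.58810947 -0.03858602  0.158     ]
ring tri [ 0.58733611 -0.03649135  0.13565367] sc [ 0.58597673 -0.03575304  0.136     ] sd [ 0.58754814 -0.03898017  0.136     ]
(502, 269) [0.47176333 0.28798858 0.032     ] [0.475523   0.2871863  0.03519024]
(229, 222) [ 0.45163479 -0.27751966  0.016     ] [ 0.45313443 -0.2767256   0.0172704 ]
(397, 249) [0.61548278 0.09361725 0.158     ] [0.60544242 0.09303473 0.14954772]
(400, 206) [0.49865706 0.08208741 0.158     ] [0.48439205 0.08116563 0.14793983]
(195, 293) [ 0.71971716 -0.21698546  0.08      ] [ 0.70981418 -0.22384509  0.0683735 ]
(452, 332) [0.69981274 0.1980831  0.085     ] [0.68953313 0.19945954 0.07349339]
(323, 371) [0.7656577  0.01314063 0.01      ] [0.7633505 0.0125525 0.00666  ]
[[ 0.436  0.9   -0.001]
 [ 0.9   -0.436 -0.002]
 [-0.002  0.    -1.   ]]
[ 0.45911053 -0.27577917  0.016     ] [ 0.45907683 -0.27587588  0.01610947]
```

Confirmed: the crop shows the fluted, narrow, taller cap, triangulated to (0.4745, 0.2865) with its roof at z=0.032. The grey ring puts the green bottle at (0.587, -0.0365) with its rim at z=0.158. Next I move above the cap.

Emit:
{"op": "apply_moves", "data": {"dp": [[-0.175, 0.25, 0.05], [-0.175, 0.25, 0.05], [-0.175, 0.25, 0.05], [-0.175, 0.25, 0.05], [-0.175, 0.25, 0.05], [-0.175, 0.25, 0.05], [-0.175, 0.25, 0.05], [-0.175, 0.25, 0.05], [-0.175, 0.25, 0.05], [-0.175, 0.25, 0.05], [0, 0, 0]], "twist": [[0, 0, 0], [0, 0, 0], [0, 0, 0], [0, 0, 0], [0, 0, 0], [0, 0, 0], [0, 0, 0], [0, 0, 0], [0, 0, 0], [0, 0, 0], [0, 0, 0]], "jaw": [0, 0, 0, 0, 0, 0, 0, 0, 0, 0, 0], "grip_force": 60}}

```text
clock: 1.2
tcp_pos: [0.4765, 0.2751, 0.3367]
orientation: [2.657, 1.672, -0.014]
contact_force: [-0.6, 0.0, 0.6]
grip_width: 0.0854
```

```bash
python3 - <<'E'
from h import *
f=grab('wrist'); cv2.imwrite('pics/w1.png',f['color'][:,:,::-1]); print(f['obs']['tcp_pos'],f['obs']['orientation'],f['obs']['joints'].round(3),f['hand_eye'],f['intrinsics'][0],T(f))
E
```

```text
[0.476544   0.27506031 0.33670218] [ 2.65730139  1.6723833  -0.01443227] [-0.73   0.353  0.114  1.926 -0.05   0.875  0.533] [[ 9.99999721e-01 -4.86934799e-04 -5.67295396e-04 -1.08336005e-03]
 [ 6.35544693e-04  9.53290373e-01  3.02054731e-01 -7.66390035e-02]
 [ 3.93716280e-04 -3.02055008e-01  9.53290416e-01  3.08439745e-02]
 [ 0.00000000e+00  0.00000000e+00  0.00000000e+00  1.00000000e+00]] [375.5684231    0.         320.89248501] (array([[ 0.4331164 ,  0.86132378,  0.26557773],
       [ 0.90129173, -0.41088178, -0.13729304],
       [-0.00913271,  0.29882687, -0.95426364]]), array([0.40676827, 0.3070387 , 0.30612782]))
```

View pics/w1.png

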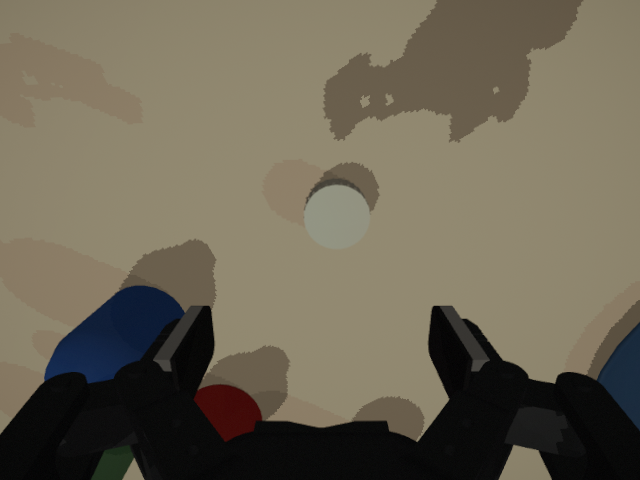

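The wrist view shows the cap roof as a circle centred at about (337,216.5), between columns 304 and 370. The blue and red bottles and the tumbler are at the edges.

```bash
cat >> h.py <<'E'
def plan(target):
    o=r.get_obs(); R=cv2.Rodrigues(np.array(o['orientation'],float))[0]
    d=R.T@(np.array(target)-o['tcp_pos']); 
    x=R[:,0].copy(); x[2]=0; x/=np.linalg.norm(x); z=np.array([0,0,-1.]); Rd=np.stack([x,np.cross(z,x),z],1)
    w=cv2.Rodrigues(R.T@Rd)[0].ravel()
    print('tool shift m',d.round(4),'scaled',(d/.12).round(3),'upright twist deg',np.degrees(w).round(2),'scaled',(w/np.radians(120)).round(4))
E
python3 - <<'E'
from h import *
f=load('wrist'); p=onplane(f,337,216.5,.032); print(p, bydepth(f,337,217))
a=onplane(f,304,216.5,.032);b=onplane(f,370.5,216.5,.032);print(np.linalg.norm(a-b))
plan([.4747,.2865,.25])
E
```

```text
[0.47298048 0.28587015 0.032     ] [0.47352331 0.28564538 0.03120966]
0.0499829260175769
tool shift m [ 0.0084 -0.0041  0.0869] scaled [ 0.07  -0.034  0.725] upright twist deg [-0.26  0.42 -0.  ] scaled [-0.0022  0.0035 -0.    ]
```

Emit:
{"op": "apply_moves", "data": {"dp": [[0.017, -0.008, 0.15], [0.017, -0.008, 0.15], [0.017, -0.008, 0.15], [0.017, -0.008, 0.15], [0, 0, 0.15], [0, 0, 0.15], [0, 0, 0.1], [0, 0, 0.05], [0, 0, 0]], "twist": [[-0.002, 0.003, 0], [0, 0, 0], [0, 0, 0], [0, 0, 0], [0, 0, 0], [0, 0, 0], [0, 0, 0], [0, 0, 0], [0, 0, 0]], "jaw": [0, 0, 0, 0, 0, 0, 0, 0, 0]}}

```text
clock: 2.15
tcp_pos: [0.4707, 0.2977, 0.207]
orientation: [-2.641, -1.69, -0.003]
contact_force: [0.2, 0.5, 0.7]
grip_width: 0.0855
```

```bash
python3 - <<'E'
from h import *
f=grab('wrist'); cv2.imwrite('pics/w2.png',f['color'][:,:,::-1]); print(f['obs']['tcp_pos'])
plan([.474,.2862,.178])
E
```

```text
[0.47066914 0.29766098 0.20695499]
tool shift m [-0.0093  0.0078  0.0293] scaled [-0.078  0.065  0.245] upright twist deg [-0.24 -0.33  0.  ] scaled [-0.002  -0.0027  0.    ]
```

View pics/w2.png

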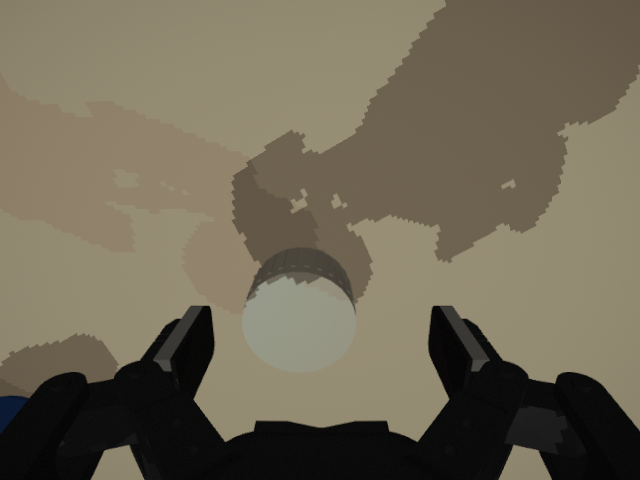

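The roof centre is now at about (300,322), left of the jaw centre at 321, which agrees with the computed x shift of -9 mm. I'll correct that first and then descend.

Emit:
{"op": "apply_moves", "data": {"dp": [[-0.04, 0.033, 0], [-0.035, 0.03, 0], [0, 0, 0], [0, 0, 0]], "twist": [[-0.002, -0.003, 0], [0, 0, 0], [0, 0, 0], [0, 0, 0]], "jaw": [0, 0, 0, 0]}}

```text
clock: 2.6
tcp_pos: [0.4753, 0.2855, 0.2099]
orientation: [2.646, 1.691, 0.005]
contact_force: [-0.8, -0.3, -0.3]
grip_width: 0.0854
```

```bash
python3 - <<'E'
from h import *
f=grab('wrist'); cv2.imwrite('pics/w3.png',f['color'][:,:,::-1]); print(f['obs']['tcp_pos'],f['obs']['qvel'].round(3))
plan([.474,.2862,.178])
E
```

```text
[0.47528915 0.28552749 0.20985716] [ 0.009 -0.009  0.006  0.     0.002  0.     0.002]
tool shift m [ 0.     -0.0017  0.0319] scaled [ 0.    -0.014  0.266] upright twist deg [ 0.16 -0.14 -0.  ] scaled [ 0.0013 -0.0012 -0.    ]
```

View pics/w3.png

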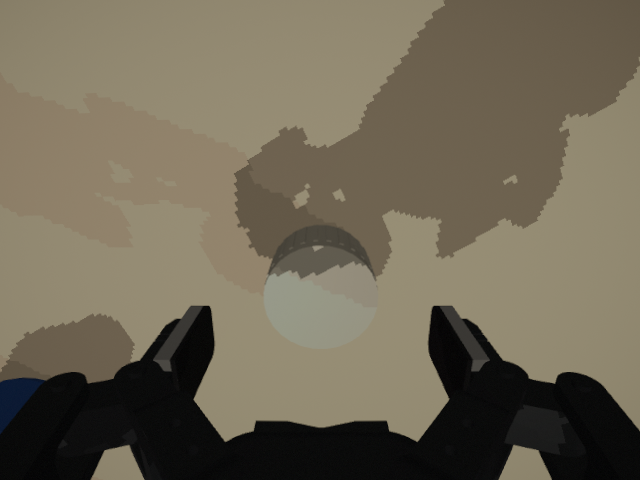

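The roof is centred at (321,297), midway between the pads. I check it once and then descend.

```bash
python3 - <<'E'
from h import *
f=load('wrist'); p=onplane(f,321,297,.032); print(p)
plan([p[0],p[1],.178])
E
```

```text
[0.4724007  0.28606611 0.032     ]
tool shift m [-0.0008 -0.0031  0.0319] scaled [-0.006 -0.026  0.266] upright twist deg [ 0.16 -0.14 -0.  ] scaled [ 0.0013 -0.0012 -0.    ]
```

Emit:
{"op": "apply_moves", "data": {"dp": [[-0.003, -0.02, 0.08], [0, 0, 0.08], [0, 0, 0.06], [0, 0, 0.03], [0, 0, 0]], "twist": [[0.001, -0.001, 0], [0, 0, 0], [0, 0, 0], [0, 0, 0], [0, 0, 0]], "jaw": [0, 0, 0, 0, 0]}}

```text
clock: 3.15
tcp_pos: [0.4724, 0.2864, 0.1767]
orientation: [-2.647, -1.692, 0.001]
contact_force: [0.2, -0.6, 0.2]
grip_width: 0.0856
```

Emit:
{"op": "apply_moves", "data": {"dp": [[0, 0, 0], [0, 0, 0], [0, 0, 0], [0, 0, 0], [0, 0, 0], [0, 0, 0], [0, 0, 0], [0, 0, 0]], "twist": [[0, 0, 0], [0, 0, 0], [0, 0, 0], [0, 0, 0], [0, 0, 0], [0, 0, 0], [0, 0, 0], [0, 0, 0]], "jaw": [255, 255, 255, 255, 255, 255, 255, 255], "grip_force": 60}}

```text
clock: 3.95
tcp_pos: [0.4728, 0.2867, 0.1778]
orientation: [-2.647, -1.692, -0.001]
contact_force: [0.2, -0.1, -0.3]
grip_width: 0.0489
```

Emit:
{"op": "apply_moves", "data": {"dp": [[0, 0, -0.1], [0, 0, -0.2], [0, 0, -0.3], [0, 0, -0.3], [0, 0, -0.3], [0, 0, -0.3], [0, 0, -0.2], [0, 0, -0.1], [0, 0, 0], [0, 0, 0]], "twist": [[0, 0, 0], [0, 0, 0], [0, 0, 0], [0, 0, 0], [0, 0, 0], [0, 0, 0], [0, 0, 0], [0, 0, 0], [0, 0, 0], [0, 0, 0]], "jaw": [255, 255, 255, 255, 255, 255, 255, 255, 255, 255]}}

```text
clock: 4.95
tcp_pos: [0.4716, 0.2852, 0.4072]
orientation: [-2.647, -1.691, -0.002]
contact_force: [-1.1, -0.2, -0.7]
grip_width: 0.0493
```

```bash
python3 - <<'E'
from h import *
f=grab('wrist'); cv2.imwrite('pics/w4.png',f['color'][:,:,::-1]); print(f['obs']['tcp_pos'],f['obs']['joints'].round(2))
plan([.587,-.0365,f['obs']['tcp_pos'][2]])
E
```

```text
[0.4715761  0.28520015 0.40723273] [-0.75  0.27  0.12  1.86 -0.04  1.01  0.52]
tool shift m [-0.2434  0.2399 -0.0005] scaled [-2.028  2.    -0.004] upright twist deg [-0.01 -0.05  0.  ] scaled [-0.0001 -0.0004  0.    ]
```

View pics/w4.png

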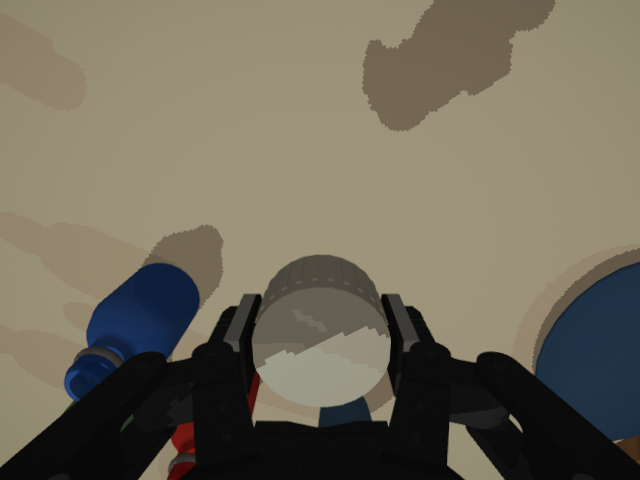

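The cap is held level between the pads, with its roof centred at about (321,347). Moving above the bottle.

Emit:
{"op": "apply_moves", "data": {"dp": [[-0.07, 0.07, 0], [-0.14, 0.14, 0], [-0.18, 0.18, 0], [-0.18, 0.18, 0], [-0.18, 0.18, 0], [-0.18, 0.18, 0], [-0.18, 0.18, 0], [-0.18, 0.18, 0], [-0.18, 0.18, 0], [-0.18, 0.17, 0], [-0.14, 0.14, 0], [-0.1, 0.1, 0], [-0.05, 0.05, 0], [0, 0, 0], [0, 0, 0]], "twist": [[0, 0, 0], [0, 0, 0], [0, 0, 0], [0, 0, 0], [0, 0, 0], [0, 0, 0], [0, 0, 0], [0, 0, 0], [0, 0, 0], [0, 0, 0], [0, 0, 0], [0, 0, 0], [0, 0, 0], [0, 0, 0], [0, 0, 0]], "jaw": [255, 255, 255, 255, 255, 255, 255, 255, 255, 255, 255, 255, 255, 255, 255]}}

```text
clock: 6.5
tcp_pos: [0.583, -0.0481, 0.386]
orientation: [-2.647, -1.681, 0.061]
contact_force: [-0.3, -0.7, -0.6]
grip_width: 0.0486
```

```bash
python3 - <<'E'
from h import *
f=load('wrist');z=f['obs']['tcp_pos'][2]-.178+.032; p=onplane(f,321,347,z); R=cv2.Rodrigues(f['obs']['orientation'])[0]
print('cap roof in tool',R.T@(p-f['obs']['tcp_pos']), 'width', np.linalg.norm(onplane(f,252,347,z)-onplane(f,391,347,z)))
for n in ['wrist','scene','side']:
    f=grab(n); cv2.imwrite(f'pics/{n}5.png',f['color'][:,:,::-1]); print(f['obs']['tcp_pos'])
plan([.587,-.0365,f['obs']['tcp_pos'][2]])
E
```

```text
cap roof in tool [-0.00114901  0.00057228  0.14599864] width 0.04967025710101824
[ 0.5829629  -0.04808226  0.38603214]
[ 0.58290302 -0.04789034  0.38607664]
[ 0.58299557 -0.04749906  0.38633473]
tool shift m [ 0.0114 -0.001  -0.    ] scaled [ 0.095 -0.009 -0.   ] upright twist deg [-1.42  1.67 -0.02] scaled [-0.0118  0.0139 -0.0002]
```

View pics/wrist5.png

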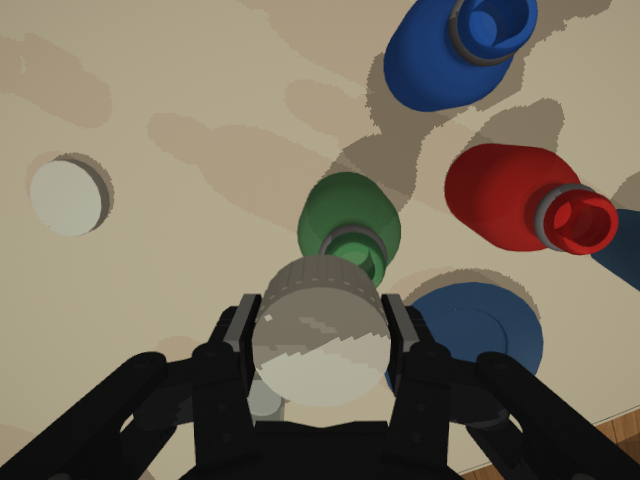

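View pics/scene5.png

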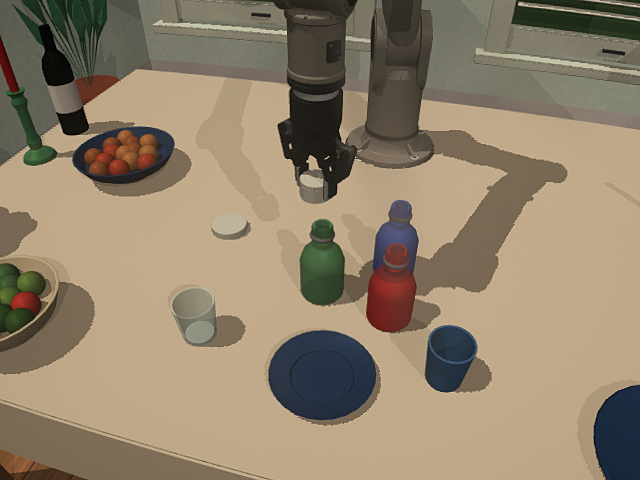

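View pics/side5.png

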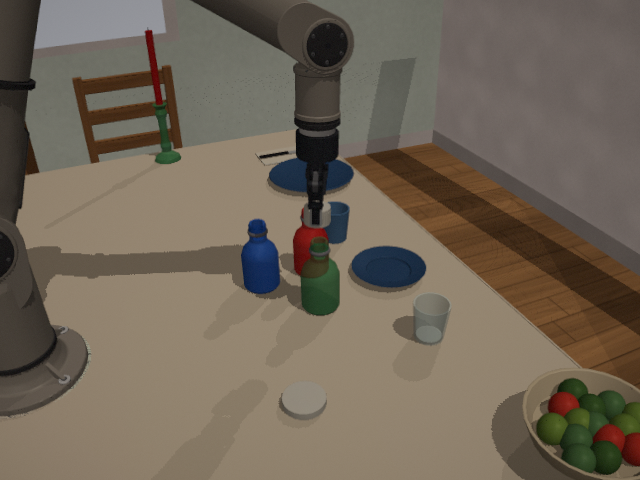

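Blue rim is at (497,20), red at (585,218), and green peeks out behind the cap at (355,265). The tool has tilted by about 2°. I'll level it and back off 60 mm so the wrist camera can see the green rim.

Emit:
{"op": "apply_moves", "data": {"dp": [[0.03, -0.1, 0], [0.03, -0.15, 0], [0.03, -0.15, 0], [0, -0.1, 0], [0, 0, 0], [0, 0, 0], [0, 0, 0]], "twist": [[-0.006, 0.007, 0], [-0.006, 0.007, 0], [0, 0, 0], [0, 0, 0], [0, 0, 0], [0, 0, 0], [0, 0, 0]], "jaw": [255, 255, 255, 255, 255, 255, 255]}}

```text
clock: 7.35
tcp_pos: [0.5291, -0.0052, 0.3877]
orientation: [-2.644, -1.696, -0.013]
contact_force: [-0.2, -0.6, -1.0]
grip_width: 0.049
```

```bash
python3 - <<'E'
from h import *
f=grab('wrist'); c=f['color'][:,:,::-1]; cv2.imwrite('pics/w6.png',c);print(f['obs']['tcp_pos'])
plan([.587,-.0365,f['obs']['tcp_pos'][2]])
E
```

```text
[ 0.52908852 -0.00515258  0.38766693]
tool shift m [-0.0043  0.0655  0.0003] scaled [-0.036  0.546  0.002] upright twist deg [ 0.24 -0.39 -0.  ] scaled [ 0.002  -0.0033 -0.    ]
```

View pics/w6.png

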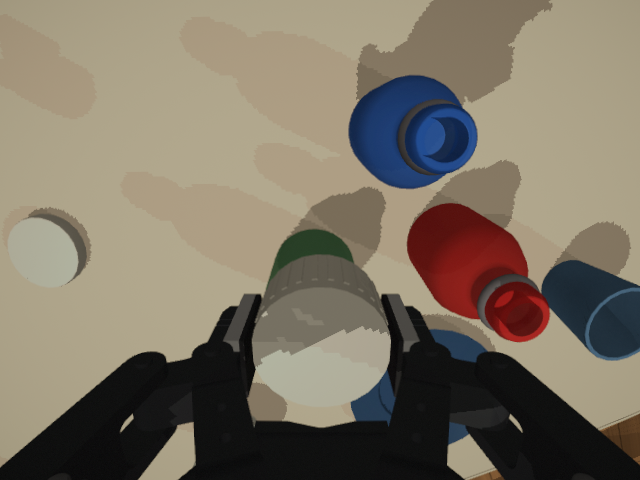

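That was the wrong direction: the bottle is now hidden behind the cap. I move about 120 mm toward tool +y so it shows above the cap.

Emit:
{"op": "apply_moves", "data": {"dp": [[-0.02, 0.1, 0], [-0.02, 0.2, 0], [0, 0.2, 0], [0, 0.2, 0], [0, 0.18, 0], [0, 0.1, 0], [0, 0.04, 0], [0, 0, 0], [0, 0, 0]], "twist": [[0.002, -0.003, 0], [0, 0, 0], [0, 0, 0], [0, 0, 0], [0, 0, 0], [0, 0, 0], [0, 0, 0], [0, 0, 0], [0, 0, 0]], "jaw": [255, 255, 255, 255, 255, 255, 255, 255, 255]}}

```text
clock: 8.3
tcp_pos: [0.6487, -0.0705, 0.3856]
orientation: [2.645, 1.687, -0.005]
contact_force: [-0.7, -0.1, -0.4]
grip_width: 0.049
```

```bash
python3 - <<'E'
from h import *
f=grab('wrist'); c=f['color'][:,:,::-1]; cv2.imwrite('pics/w7.png',c);print(f['obs']['tcp_pos'])
cv2.imwrite('pics/w7c.png',cv2.resize(c[120:260,240:440],None,fx=4,fy=4,interpolation=2))
plan([.587,-.0365,f['obs']['tcp_pos'][2]])
E
```

```text
[ 0.6487456  -0.07053965  0.38561055]
tool shift m [ 0.0048 -0.0702 -0.0001] scaled [ 0.04  -0.585 -0.001] upright twist deg [0.09 0.29 0.  ] scaled [0.0008 0.0024 0.    ]
```

View pics/w7.png

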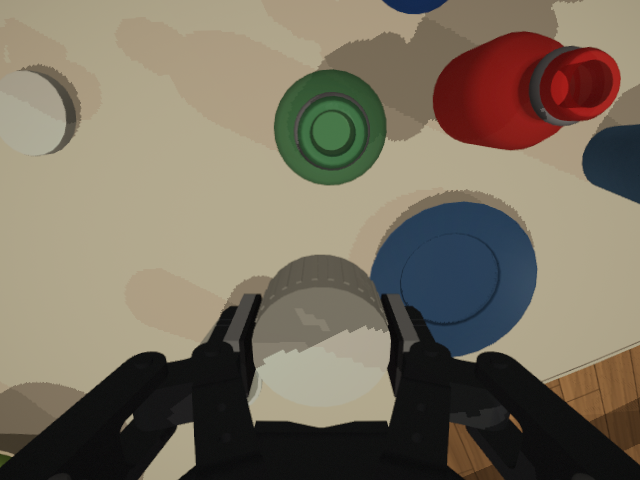

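View pics/w7c.png

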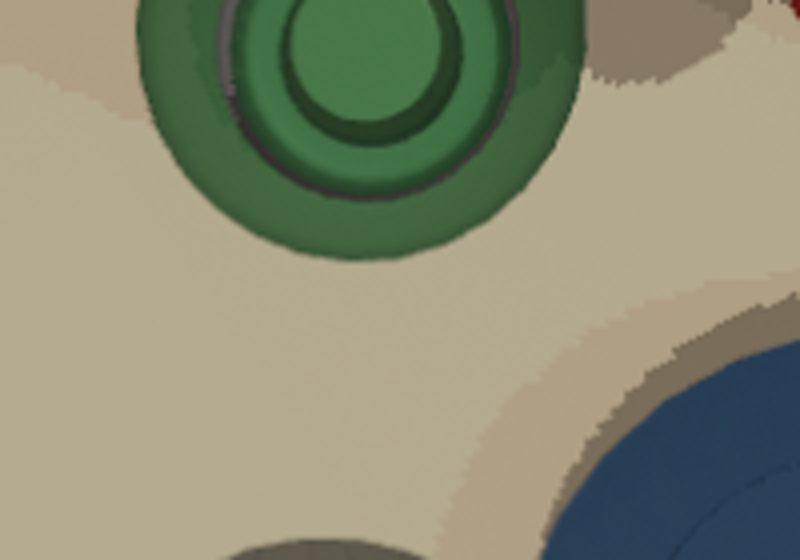

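```bash
python3 - <<'E'
from h import *
c=load('wrist')['color'][:,:,::-1]
cv2.imwrite('pics/w7d.png',cv2.resize(c[60:195,260:400],None,fx=4.4,fy=4.4,interpolation=2))
E
```

```text
(no output)
```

View pics/w7d.png

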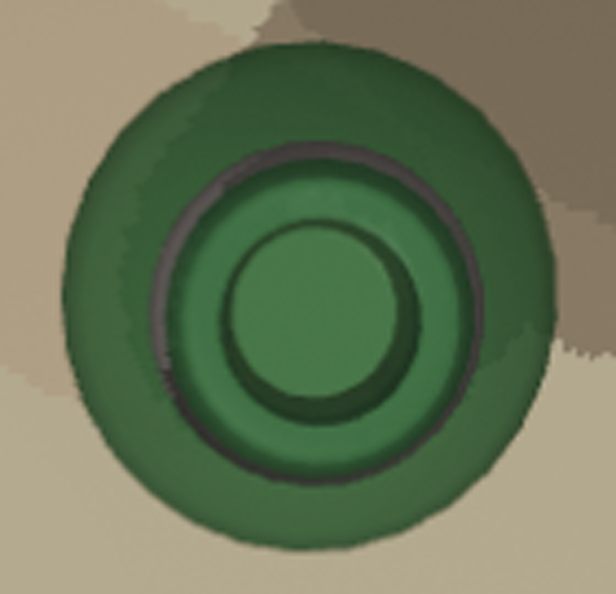

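The ring in the enlarged crop gives a centre of (332.2,131.3), and the mouth opening gives (332.8,133.3).

```bash
python3 - <<'E'
from h import *
f=load('wrist'); 
a=onplane(f,331.9,131,.136);b=onplane(f,332.5,133,.158);print(a,b,np.linalg.norm(onplane(f,294.3,131,.136)-onplane(f,370,131,.136)))
m=(a+b)/2; m=.7*m+.3*np.array([.588,-.0363,0])
R=cv2.Rodrigues(f['obs']['orientation'])[0]; 
m[2]=f['obs']['tcp_pos'][2]; tgt=m-R[:,0]*(-.0011)-R[:,1]*.0006; tgt[2]=.385; print('axis',m,'tcp target',tgt); plan(tgt)
E
```

```text
[ 0.5866785  -0.03754507  0.136     ] [ 0.58690592 -0.0378632   0.158     ] 0.042637038491252964
axis [ 0.58715454 -0.0372829   0.38561055] tcp target [ 0.58707407 -0.0360325   0.385     ]
tool shift m [ 0.0053 -0.0703  0.0005] scaled [ 0.044 -0.586  0.004] upright twist deg [0.09 0.29 0.  ] scaled [0.0008 0.0024 0.    ]
```

The wrist, scene and side estimates agree within 1.5 mm. Moving over the mouth.

Emit:
{"op": "apply_moves", "data": {"dp": [[0.02, -0.1, 0], [0.02, -0.16, 0], [0, -0.16, 0], [0, -0.1, 0], [0, -0.05, 0], [0, 0, 0], [0, 0, 0]], "twist": [[0.001, 0.0024, 0], [0, 0, 0], [0, 0, 0], [0, 0, 0], [0, 0, 0], [0, 0, 0], [0, 0, 0]], "jaw": [255, 255, 255, 255, 255, 255, 255]}}

```text
clock: 9.05
tcp_pos: [0.581, -0.0319, 0.3865]
orientation: [-2.641, -1.693, -0.002]
contact_force: [0.6, -0.3, -0.5]
grip_width: 0.0491
```

```bash
python3 - <<'E'
from h import *
print(r.get_obs()); plan([.587,-.0366,.36])
E
```

```text
{'clock': 9.05, 'joints': array([-0.27006634,  0.34840796,  0.27736904,  1.81807831, -0.11728677,
        0.9920747 ,  1.19630461]), 'qvel': array([-0.0039511 , -0.0123716 , -0.00177428,  0.00677123,  0.00097847,
       -0.001768  , -0.0033093 ]), 'tau': array([-2.15219711e-01, -4.80802095e+01,  3.63170967e+00, -2.59149635e+01,
       -1.98807009e-02,  5.45142428e-02, -1.18538796e-02]), 'tcp_pos': array([ 0.58098327, -0.03191534,  0.38649688]), 'orientation': array([-2.64070430e+00, -1.69334580e+00, -1.79166484e-03]), 'contact_force': array([ 0.63691143, -0.29736605, -0.47314772]), 'moment': array([0.00340761, 0.0194708 , 0.02660859]), 'grip_width': 0.04905007530545354}
tool shift m [-0.0018  0.0075  0.0265] scaled [-0.015  0.063  0.221] upright twist deg [-0.19 -0.2   0.  ] scaled [-0.0016 -0.0016  0.    ]
```

Emit:
{"op": "apply_moves", "data": {"dp": [[-0.007, 0.03, 0.05], [-0.007, 0.03, 0.06], [0, 0, 0.08], [0, 0, 0.08], [0, 0, 0.03], [0, 0, 0], [0, 0, 0], [0, 0, 0]], "twist": [[-0.0016, -0.0016, 0], [0, 0, 0], [0, 0, 0], [0, 0, 0], [0, 0, 0], [0, 0, 0], [0, 0, 0], [0, 0, 0]], "jaw": [255, 255, 255, 255, 255, 255, 255, 255]}}

```text
clock: 9.85
tcp_pos: [0.5885, -0.038, 0.3456]
orientation: [2.646, 1.693, -0.003]
contact_force: [-0.3, -0.6, 0.0]
grip_width: 0.0492
```

```bash
python3 - <<'E'
from h import *
print(r.get_obs()['tcp_pos']); plan([.587,-.0366,.345])
for n in ['scene','side']:
    f=grab(n); c=f['color'][:,:,::-1]
    cv2.imwrite(f'pics/{n}8.png',cv2.resize(c[160:290,250:400],None,fx=4,fy=4,interpolation=2))
E
```

```text
[ 0.58846262 -0.03801096  0.34561046]
tool shift m [ 0.0007 -0.0019  0.0006] scaled [ 0.006 -0.016  0.005] upright twist deg [-0.04  0.12 -0.  ] scaled [-0.0003  0.001  -0.    ]
```

View pics/scene8.png

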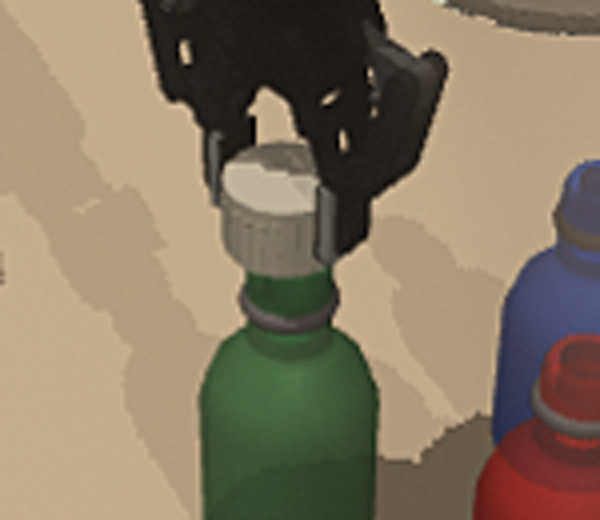

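View pics/side8.png

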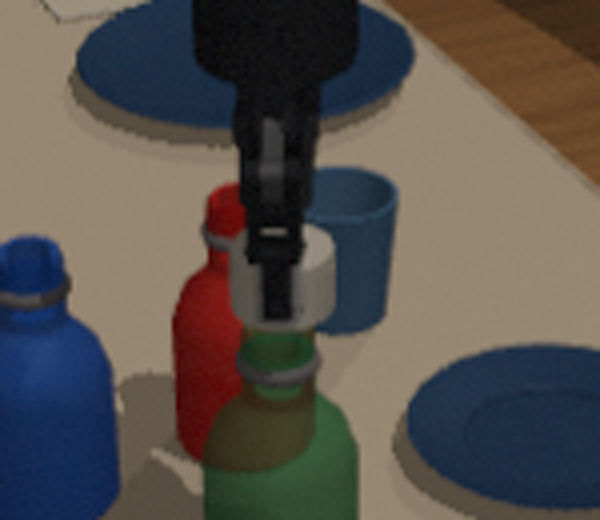

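The side crop has the cap centre at 283.5 and the ring at 279, so the cap is about 2 mm too far in +x. The scene crop suggests the cap is a few mm too far in -y. I zoom in before lowering.

```bash
python3 - <<'E'
from h import *
f=load('scene'); c=f['color'][:,:,::-1]
cv2.imwrite('pics/scene8b.png',cv2.resize(c[190:248,295:350],None,fx=10,fy=10,interpolation=cv2.INTER_NEAREST))
# project predicted cap & ring
R=np.array(f['R']);t=np.array(f['t'])
pr=lambda P: cv2.projectPoints(np.array([P],float),cv2.Rodrigues(R)[0],t,np.array(f['intrinsics']),np.array(f['dist_coeffs']))[0].ravel()
for nm,y in (('y-.038',-.038),('y-.0373',-.0373)):
    for z in (.136,.1676,.1996): print(nm,z,[pr([.5875,y+s,z]).round(1) for s in (-.025,-.0215,0,.0215,.025)])
E
```

```text
y-.038 0.136 [array([306.6, 232.9]), array([308.6, 233.3]), array([320.8, 235.3]), array([333.1, 237.4]), array([335.2, 237.8])]
y-.038 0.1676 [array([306.3, 218.1]), array([308.3, 218.4]), array([320.8, 220.5]), array([333.5, 222.5]), array([335.6, 222.9])]
y-.038 0.1996 [array([305.9, 202.3]), array([308. , 202.6]), array([320.9, 204.6]), array([333.9, 206.7]), array([336., 207.])]
y-.0373 0.136 [array([307., 233.]), array([309. , 233.3]), array([321.2, 235.4]), array([333.5, 237.5]), array([335.6, 237.8])]
y-.0373 0.1676 [array([306.7, 218.1]), array([308.7, 218.5]), array([321.2, 220.5]), array([333.9, 222.6]), array([336. , 222.9])]
y-.0373 0.1996 [array([306.3, 202.3]), array([308.4, 202.7]), array([321.3, 204.7]), array([334.3, 206.7]), array([336.4, 207.1])]
```

View pics/scene8b.png

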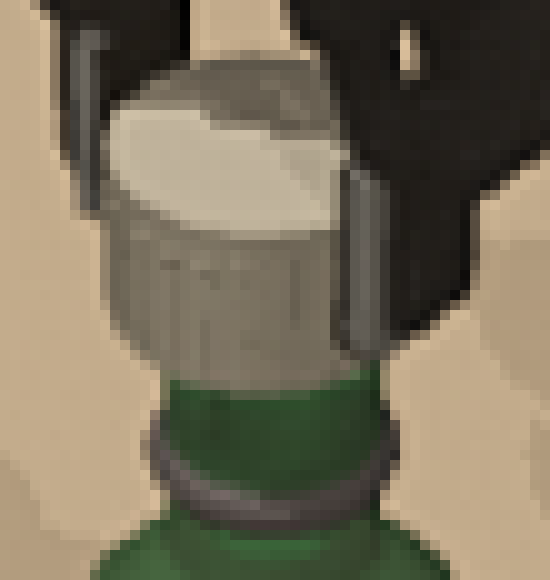

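Same-camera comparison: in the scene view the cap centre is 320.1 px and the ring 322.2 px, so the cap is about 3 mm low in y. The side view gives about 2 mm high in x. I shift by (-1.8, +3) mm in the world, which is tool (+1.9, -2.9) mm.

Emit:
{"op": "apply_moves", "data": {"dp": [[0.008, -0.012, 0], [0.008, -0.012, 0], [0, 0, 0], [0, 0, 0]], "twist": [[0, 0.001, 0], [0, 0, 0], [0, 0, 0], [0, 0, 0]], "jaw": [255, 255, 255, 255]}}

```text
clock: 10.35
tcp_pos: [0.5867, -0.0346, 0.3468]
orientation: [2.646, 1.694, 0.003]
contact_force: [0.3, 0.9, 0.0]
grip_width: 0.0489
```

```bash
python3 - <<'E'
from h import *
print(r.get_obs()['tcp_pos']); plan([.5867,-.035,.345])
f=grab('scene'); c=f['color'][:,:,::-1]
a=cv2.resize(c[190:248,295:350],None,fx=7,fy=7,interpolation=0)
f=grab('side'); c=f['color'][:,:,::-1]
b=cv2.resize(c[205:263,292:347],None,fx=7,fy=7,interpolation=0)
cv2.imwrite('pics/both9.png',np.hstack([a,b]))
E
```

```text
[ 0.58666865 -0.03456159  0.34683201]
tool shift m [-0.0004  0.0002  0.0018] scaled [-0.003  0.002  0.015] upright twist deg [ 0.07 -0.09 -0.  ] scaled [ 0.0006 -0.0008 -0.    ]
```

View pics/both9.png

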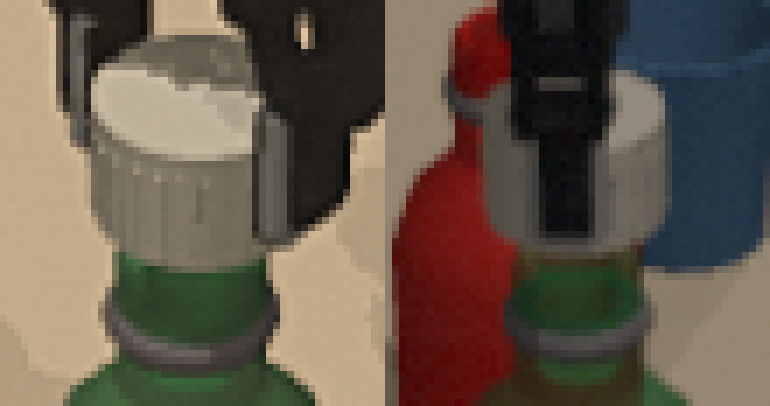

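Now the cap centre matches the ring within 1 mm in both views: about 195 vs 192 in the scene view and 575.5 vs 578.5 in the side view. Lowering gently.

Emit:
{"op": "apply_moves", "data": {"dp": [[0, 0, 0.03], [0, 0, 0.03], [0, 0, 0.03], [0, 0, 0.03], [0, 0, 0.02], [0, 0, 0]], "twist": [[0, 0, 0], [0, 0, 0], [0, 0, 0], [0, 0, 0], [0, 0, 0], [0, 0, 0]], "jaw": [255, 255, 255, 255, 255, 255]}}

```text
clock: 11.05
tcp_pos: [0.5864, -0.0353, 0.3279]
orientation: [2.646, 1.693, 0.001]
contact_force: [0.8, -1.3, -0.6]
grip_width: 0.0488
```

```bash
python3 - <<'E'
from h import *
print(r.get_obs()); plan([.5867,-.035,.322])
E
```

```text
{'clock': 11.05, 'joints': array([-0.25050928,  0.42554374,  0.26433939,  1.8577373 , -0.14091359,
        0.87593471,  1.21995397]), 'qvel': array([ 1.21476759e-03,  1.07224544e-03,  1.77009966e-03, -8.97471857e-04,
        1.05706671e-03,  6.10943709e-05,  1.57488358e-03]), 'tau': array([-3.05738496e-01, -5.06353641e+01,  4.10783708e+00, -2.40945733e+01,
       -7.26654008e-02, -5.29933255e-02,  8.48110300e-03]), 'tcp_pos': array([ 0.58642384, -0.03529291,  0.32792763]), 'orientation': array([2.64625290e+00, 1.69283962e+00, 5.74902892e-04]), 'contact_force': array([ 0.81043044, -1.28493109, -0.58326585]), 'moment': array([-0.04943177,  0.05477211,  0.03876408]), 'grip_width': 0.04875687152206993}
tool shift m [0.0004 0.0001 0.0059] scaled [0.003 0.001 0.049] upright twist deg [ 0.02 -0.01 -0.  ] scaled [ 0.0002 -0.0001 -0.    ]
```

The cap is past the rim height (TCP 0.336) without resistance, so it is over the mouth. Continuing to the ring.

Emit:
{"op": "apply_moves", "data": {"dp": [[0, 0, 0.02], [0, 0, 0.02], [0, 0, 0.015], [0, 0, 0.01], [0, 0, 0]], "twist": [[0, 0, 0], [0, 0, 0], [0, 0, 0], [0, 0, 0], [0, 0, 0]], "jaw": [255, 255, 255, 255, 255]}}

```text
clock: 11.55
tcp_pos: [0.5865, -0.0353, 0.3195]
orientation: [2.646, 1.693, 0.001]
contact_force: [-0.2, -0.2, -0.9]
grip_width: 0.0488
```

```bash
python3 - <<'E'
from h import *
o=r.get_obs();print(o['tcp_pos'],o['contact_force'],o['moment']); plan([.5867,-.035,.318])
f=grab('scene'); c=f['color'][:,:,::-1]
a=cv2.resize(c[190:248,295:350],None,fx=7,fy=7,interpolation=0)
f=grab('side'); c=f['color'][:,:,::-1]
b=cv2.resize(c[205:263,292:347],None,fx=7,fy=7,interpolation=0)
cv2.imwrite('pics/both10.png',np.hstack([a,b]))
E
```

```text
[ 0.58651365 -0.03533626  0.31945758] [-0.17684403 -0.22218492 -0.86781505] [-0.12258742  0.01828595  0.01770112]
tool shift m [0.0004 0.     0.0015] scaled [0.003 0.    0.012] upright twist deg [ 0.03 -0.02 -0.  ] scaled [ 0.0002 -0.0001 -0.    ]
```

View pics/both10.png

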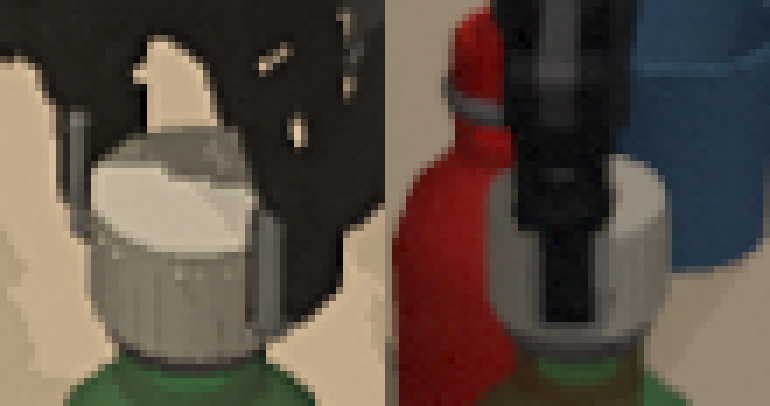

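The cap sits over the neck, level and just above the ring. I raise the grip to 90 N and press progressively with small steps.

Emit:
{"op": "apply_moves", "data": {"dp": [[0, 0, 0], [0, 0, 0.012], [0, 0, 0.012], [0, 0, 0.012]], "twist": [[0, 0, 0], [0, 0, 0], [0, 0, 0], [0, 0, 0]], "jaw": [255, 255, 255, 255], "grip_force": 90}}

```text
clock: 12.05
tcp_pos: [0.5866, -0.0359, 0.3161]
orientation: [2.646, 1.692, 0.002]
contact_force: [-3.4, -1.4, 7.7]
grip_width: 0.0485
```

Emit:
{"op": "apply_moves", "data": {"dp": [[0, 0, 0.014], [0, 0, 0.016]], "twist": [[0, 0, 0], [0, 0, 0]], "jaw": [255, 255]}}

```text
clock: 12.25
tcp_pos: [0.5869, -0.0363, 0.3143]
orientation: [2.646, 1.691, 0.003]
contact_force: [-3.8, -0.5, 7.7]
grip_width: 0.0484
```

Emit:
{"op": "apply_moves", "data": {"dp": [[0, 0, 0.018], [0, 0, 0.018]], "twist": [[0, 0, 0], [0, 0, 0]], "jaw": [255, 255]}}

```text
clock: 12.45
tcp_pos: [0.5867, -0.0362, 0.3106]
orientation: [2.647, 1.691, 0.004]
contact_force: [-1.3, -0.8, -0.3]
grip_width: 0.0483
```

The force dropped from 7.7 N to about 0 at TCP 0.3106, so that was the click. Continuing to press steadily down to the rim stop.

Emit:
{"op": "apply_moves", "data": {"dp": [[0, 0, 0.012], [0, 0, 0.015], [0, 0, 0.02], [0, 0, 0.02]], "twist": [[0, 0, 0], [0, 0, 0], [0, 0, 0], [0, 0, 0]], "jaw": [255, 255, 255, 255]}}

```text
clock: 12.85
tcp_pos: [0.5885, -0.0366, 0.3077]
orientation: [2.646, 1.689, 0.012]
contact_force: [-7.6, -0.1, 22.7]
grip_width: 0.0481
```

The cap hit the hard stop at TCP 0.3077, which matches home at 0.308, with 22.7 N. There is some lateral force (-7.6 N in x), so I check visually while holding.

```bash
python3 - <<'E'
from h import *
o=r.get_obs();print(o['tcp_pos'],o['contact_force'],o['moment']); plan([.5867,-.036,.3077])
f=grab('scene'); c=f['color'][:,:,::-1]
a=cv2.resize(c[190:310,285:365],None,fx=5,fy=5,interpolation=0)
f=grab('side'); c=f['color'][:,:,::-1]
b=cv2.resize(c[205:325,280:360],None,fx=5,fy=5,interpolation=0)
cv2.imwrite('pics/both11.png',np.hstack([a,b]))
o=r.get_obs();print(o['tcp_pos'],o['contact_force'],o['moment']);
E
```

```text
[ 0.58852029 -0.03663249  0.3077435 ] [-7.59034554 -0.08959237 22.65126946] [-0.05325526  1.76187003 -0.05196172]
tool shift m [-0.0002 -0.0019  0.    ] scaled [-0.002 -0.016  0.   ] upright twist deg [ 0.35 -0.3  -0.  ] scaled [ 0.0029 -0.0025 -0.    ]
[ 0.5884692  -0.03665781  0.30773622] [-6.10499822 -0.13917913 21.78687378] [-0.0214259   1.67446502 -0.04375563]
```

View pics/both11.png

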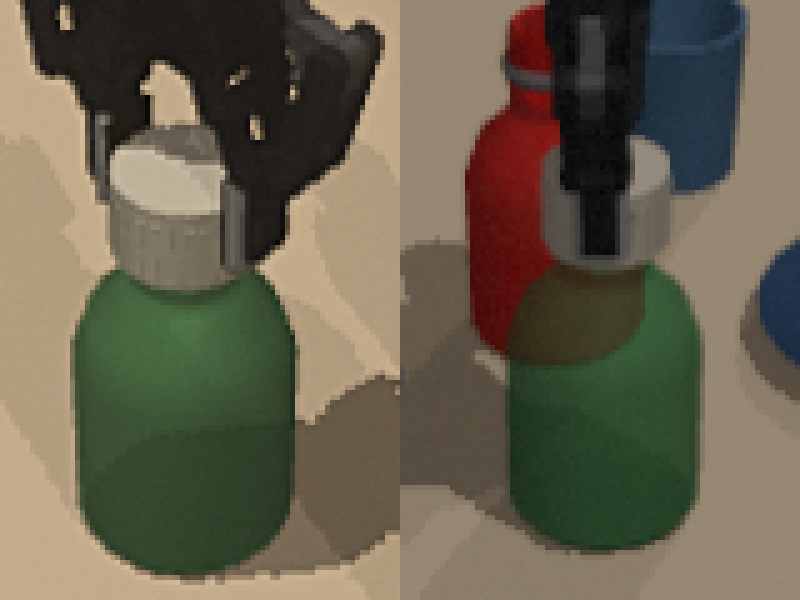

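The cap fully covers the ring, level, and the bottle is upright. Body centre in the side view is about 320.9 px against 320.3 px before. I keep pressing while easing off the lateral load.

Emit:
{"op": "apply_moves", "data": {"dp": [[-0.002, -0.004, 0.021], [-0.002, -0.005, 0.021], [-0.002, -0.005, 0.021]], "twist": [[0.001, -0.001, 0], [0.001, -0.001, 0], [0.001, -0.001, 0]], "jaw": [255, 255, 255]}}

```text
clock: 13.25
tcp_pos: [0.5887, -0.0368, 0.3078]
orientation: [2.647, 1.688, 0.011]
contact_force: [-4.9, 0.8, 19.3]
grip_width: 0.0483
```

Emit:
{"op": "apply_moves", "data": {"dp": [[-0.003, -0.009, 0.025], [-0.003, -0.01, 0.026], [-0.003, -0.01, 0.026], [-0.003, -0.01, 0.026]], "twist": [[0.001, -0.001, 0], [0.001, -0.001, 0], [0.001, -0.001, 0], [0.001, -0.001, 0]], "jaw": [255, 255, 255, 255]}}

```text
clock: 13.65
tcp_pos: [0.5875, -0.0365, 0.3076]
orientation: [2.646, 1.687, 0.013]
contact_force: [-7.4, 0.4, 22.1]
grip_width: 0.0483
```

```bash
python3 - <<'E'
from h import *
o=r.get_obs();print(o['tcp_pos'],o['contact_force'],o['moment']); plan([.5867,-.036,.3077])
g=[]
for n,(y,x) in (('scene',(190,285)),('side',(205,280)),('wrist',(200,240))):
    f=grab(n); c=f['color'][:,:,::-1]
    if n=='wrist': cv2.imwrite('pics/w12.png',c)
    else: g.append(cv2.resize(c[y:y+120,x:x+80],None,fx=5,fy=5,interpolation=0))
cv2.imwrite('pics/both12.png',np.hstack(g))
o=r.get_obs();print(o['tcp_pos'],o['contact_force'],o['moment'],o['qvel'].round(4));
E
```

```text
[ 0.587538   -0.03652096  0.30757169] [-7.40638959  0.42429611 22.05765077] [ 0.02635123  1.69216065 -0.0322299 ]
tool shift m [ 0.0001 -0.001  -0.0001] scaled [ 0.001 -0.008 -0.001] upright twist deg [ 0.42 -0.29 -0.  ] scaled [ 0.0035 -0.0024 -0.    ]
[ 0.58749634 -0.03653131  0.30755559] [-6.6421364   0.95895851 24.09492016] [-0.01479158  1.74685588 -0.02415728] [ 0.0013 -0.0002 -0.002  -0.0002 -0.0011  0.0007 -0.0001]
```

View pics/both12.png

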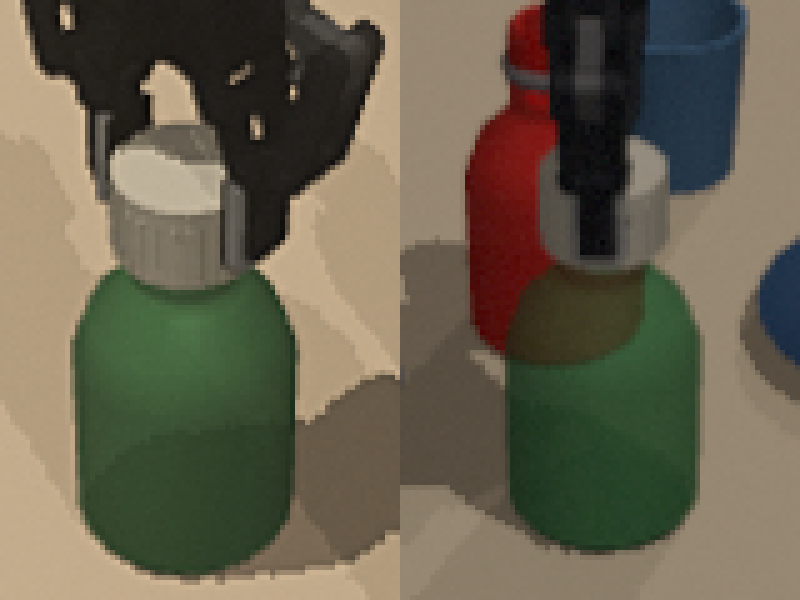

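View pics/w12.png

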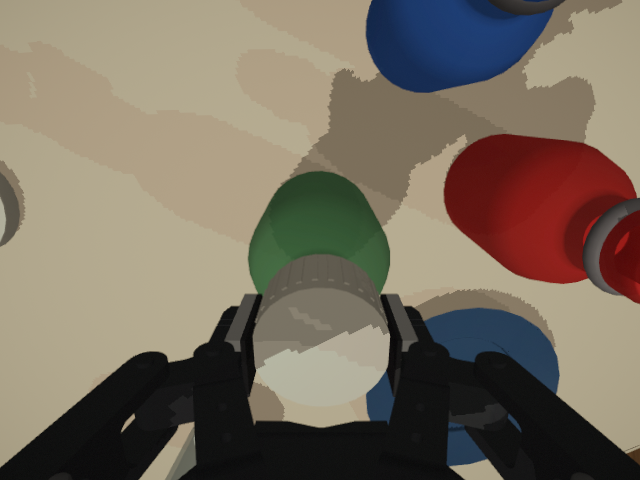

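Both views show the cap home and level over the ring, and the bottle upright and in place. In the wrist view the roof is still at (321,347) in the grip, so the cap has not slipped: lower edge ≈ 0.3076 − 0.178 = 0.130 m. The press holds at about 22–24 N, so I hand in while pressing.

```bash
python3 - <<'E'
from h import *
o=r.get_obs();print(o['clock'],o['tcp_pos'],o['contact_force'])
print(r.hand_in())
E
```

```text
13.8 [ 0.58749634 -0.03653131  0.30755559] [-6.6421364   0.95895851 24.09492016]
the job is handed in; nothing more can be done
None
```

The snap cap is clicked onto the green bottle and seated, and I handed in at 13.8 s with the arm still gripping it and pressing down at about 24 N. I picked up the narrow fluted cap, set it over the neck, and kept pressing through the click to the hard stop. The push read 7.7 N just before the click and about 0 N just after.

**Last checks that agreed:**
- **Seating:** the tool height puts the cap's lower edge at about 130 mm, which is fully home, and the cap had not slipped in the grip. In the pictures it covers the ring and looks level.
- **Bottle:** it stands upright, within about 1 mm of where it was.
- **Other things:** I did not touch the jar, its lid, the tumbler, the plate or the other bottles.

**Checks that were less clean:**
- **Sideways force:** about 7 N remained in x (with a moment of about 1.7 N m at the flange), and the tool was tilted about 0.5°. Small corrections did not remove either.
- **Click force:** the 7.7 N reading is slightly under the stated 8–15 N. I only read the force every 0.2 s around the click, so the true peak may have been higher.

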